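# Set up the bench charger at the repair cafe

### The arm

A 7-joint arm with a two-finger parallel gripper is mounted at the origin on the work surface. World frame = base frame: x ahead of the robot, y to its left, z up, the work surface at z = 0. Lengths are in m, angles in rad, forces in N, time in s.
With the tool pointing down it reaches from about 0.4 to 0.85 m from the base axis. Payload 10.4 kg.
Tool frame: the origin (TCP) lies midway between the tips of the shut fingers; the grasp point (between the pads) lies 19 mm behind it; z points along the fingers, y is the direction in which the jaws open and shut (so a half turn about z gives the same grasp; the last joint's range is limited). The gripper opens to 87 mm and grips with 3 to 60 N. Pads are 19 mm wide; open, the fingers measure 117 mm over their backs; the gripper's body (75 mm by 190 mm) begins 51 mm behind the grasp point.
Start: joints at [-1.293, 0.332, -0.065, 1.46, 0.022, 1.35, -0.088], TCP at [0.185, 0.597, 0.223] pointing down, gripper open.
Joint ranges: [-2.6, 2.6], [-0.5, 2.12], [-1.47, 1.34], [0.16, 2.42], [-1.27, 4.41], [0.06, 2.06], [-2.6, 2.6]. Speed limits (rad/s): [2.22, 2.22, 2.79, 2.79, 3.14, 3.14, 3.14].

### API

Orientations are given as a unit quaternion [w, x, y, z].
In Python, from workcell import robot, observe, get_image, camera_info gives the robot as it stands. The module is installed in compiled form; this text tells all that it offers. Calls block until the motion is done:
- robot.move_ptp(position, orientation): joint-space move of the TCP to a pose.
- robot.movel(position, attitude=None, vel=0.15): straight line of the TCP; attitude=None keeps the orientation; vel is the mean speed in m/s.
- robot.goto_joints(angles): joint-space move.
- robot.command_gripper(opening, force=None): finger opening in m; force is the grip in N (None keeps the last); returns when the fingers have stopped.
- robot.pause(seconds).
- robot.ik(position, orientation): joint angles nearest the present ones, or None.
- observe(): the state.
- get_image(name): name is "scene" or "side" or "wrist"; returns the picture (480x640x3 uint8, blue, green, red); there is no depth.
- camera_info(name): a dict with "camera_matrix" (3x3 intrinsics, pixels), "cam_to_world" (4x4, takes a point from camera to world coordinates). Camera axes: x right, y up, looking along -z (the intrinsics and any distortion apply to the point x, -y, -z); pixel columns grow to the right and rows downward; lengths in m; the calibration is good to about 2 mm. A picture is of the moment at which its call begins: read the wrist's pose just before it. camera_info takes no time and is no camera call; for the wrist camera it gives the pose at the moment of the call.
A pose or a line that the arm cannot do raises robot.PlanningError and nothing moves.
- robot.finish_job(): hands the job in, once; it reports no verdict.
The state is a dict: "time_s": time; "joint_pos": joint angles; "joint_vel": joint speeds; "joint_torque": joint torques, N m; "eef_pos": TCP position; "eef_rot": TCP orientation; "ft_force": force on the tool from outside, world axes, zero at the start; "torque": the same for the moment, N m; "finger_gap": finger opening in m.
Only numpy, scipy, OpenCV 4.12 (cv2) and the standard library are available. Lean on these libraries where they do the work, as an engineer would, in place of code of your own. Each camera call takes 0.05 s, during which the arm holds its last target. There are 200 camera calls.

### The job

First turn the charger's selector dial counter-clockwise all the way to its off stop; then, with it off, take the bit case off the charging plate and lay it flat and crosswise, centred straight behind the multimeter (on the side away from you) about 6 cm clear of it, and lay every power bank flat and centred on a marked pad of its own, lengthwise within the outline. When all are in place, turn the dial clockwise from off by exactly one click for each power bank that is there, and leave it in that detent. Leave everything else where it is.

Things in the scene. Friction and masses are not known exactly. Their poses are not given: they have to be found in the camera images.
- bank0: stick power bank, a grey square bar 100 x 26 x 26 mm with a black end, 0.14 kg; lies on any of its long sides; origin at its middle, x along its length. May be absent (None from the start)
- bank1: stick power bank, a grey square bar 100 x 26 x 26 mm with a black end, 0.14 kg; lies on any of its long sides; origin at its middle, x along its length. May be absent (None from the start)
- bank2: stick power bank, a grey square bar 100 x 26 x 26 mm with a black end, 0.14 kg; lies on any of its long sides; origin at its middle, x along its length. May be absent (None from the start)
- bank3: stick power bank, a grey square bar 100 x 26 x 26 mm with a black end, 0.14 kg; lies on any of its long sides; origin at its middle, x along its length. May be absent (None from the start)
- charger: charging plate, a fixed black slab 160 (x) x 350 (y) x 20 mm high, flat on top, with four marked pads in a row along its y, 88 mm apart; origin at the centre of its underside, x away from the robot, z up
- pad0 (a point): centre of a marked pad (white outline 112 x 40 mm, its long side along the plate's x), on the plate's top face, 20 mm above the table; pad at plate y = +132 mm. Axes as the plate's
- pad1 (a point): centre of a marked pad (white outline 112 x 40 mm, its long side along the plate's x), on the plate's top face, 20 mm above the table; pad at plate y = +44 mm. Axes as the plate's
- pad2 (a point): centre of a marked pad (white outline 112 x 40 mm, its long side along the plate's x), on the plate's top face, 20 mm above the table; pad at plate y = -44 mm. Axes as the plate's
- pad3 (a point): centre of a marked pad (white outline 112 x 40 mm, its long side along the plate's x), on the plate's top face, 20 mm above the table; pad at plate y = -132 mm. Axes as the plate's
- bitcase: closed screwdriver-bit case, a black box with an orange seam, 110 x 55 x 34 mm, 0.25 kg; origin at the centre of its underside, x along its 110 mm length, z up. At the start it lies on the charging plate
- meter: multimeter lying on its back, fixed to the table: orange box 140 (x) x 85 (y) x 42 mm high (46 with its face); origin at the centre of its underside; its x points to its far end, away from the robot (behind it), z up. It may be on the robot's left or right. Its own little dial is a dummy: leave it
- control: selector box of the charger, fixed, a grey box 130 x 130 x 67 mm with the big selector dial on top; origin at the centre of its underside, x away from the robot, z up. It may be on the robot's left or right
- dial (a joint): selector angle, rad: 0 at the off stop (fully counter-clockwise), growing clockwise seen from above; six spring detents 0.6981 (40 degrees) apart, the last at 3.49 (a stop); marks on the box, the longest is off. About 0.2 N m to pass a detent; past half way it snaps into the next. At 0 the white pointer points along the box's -x, at q it is q clockwise of that. Starts 1 or more clicks from off
- dial_grip (a point): point on the dial's vertical axis, 97 mm above the table, in the grip bar: 58 mm long, 14 mm thick, 32 mm high, its top 108 mm and its foot 76 mm above the table, on a disc of 62 mm diameter. The bar's length runs along this point's x; the white pointer line on its top marks the -x end
- mug: white ceramic mug 90 mm tall, 84 mm across, beyond the charging plate; a bystander; origin at its underside or middle
- screwjar: glass jar 60 mm tall, 54 mm across, with steel cap, beyond the charging plate; a bystander; origin at its underside or middle
- screwdriver: screwdriver 160 mm long, lying near the robot on its left; a bystander; origin at its underside or middle
- brush: brush 150 mm long, lying near the robot on its right; a bystander; origin at its underside or middle
- tape: flat tape roll, a yellow ring 68 mm across and 19 mm high, far out on the right; a bystander; origin at its underside or middle
- phone: black phone 145 x 70 x 9 mm, lying beyond the plate; a bystander; origin at its underside or middle
- glue: white glue bottle 90 mm tall, 40 mm across, beyond the plate on the left; a bystander; origin at its underside or middle
Mind the look-alikes: they are no part of the job. What is shaped like the bank0 but yellow is not meant. What is shaped like the bank1 but purple is not meant.

How it is judged:
On the way, in this order (a step that is already met when the one before it is completed fails the run):
1. the selector is turned back to its off stop (value of joint dial below 0.15 rad), for 0.2 s.
2. with the selector still off, every power bank lies on a pad and the bit case lies behind the multimeter ((horizontal distance between bank0 and pad0 below 0.014 m or horizontal distance between bank0 and pad1 below 0.014 m or horizontal distance between bank0 and pad2 below 0.014 m or horizontal distance between bank0 and pad3 below 0.014 m) and angle between the x axis of each of bank0, bank1, bank2, bank3 and the x axis of charger, either way round below 0.17 rad and angle between bank0's own x axis and vertical between 1.47 and 1.67 rad and z of bank0 in the frame of charger between 0.028 and 0.038 m and linear speed of each of bank0, bank1, bank2, bank3, bitcase below 0.03 m/s and (horizontal distance between bank1 and pad0 below 0.014 m or horizontal distance between bank1 and pad1 below 0.014 m or horizontal distance between bank1 and pad2 below 0.014 m or horizontal distance between bank1 and pad3 below 0.014 m) and angle between bank1's own x axis and vertical between 1.47 and 1.67 rad and z of bank1 in the frame of charger between 0.028 and 0.038 m and (horizontal distance between bank2 and pad0 below 0.014 m or horizontal distance between bank2 and pad1 below 0.014 m or horizontal distance between bank2 and pad2 below 0.014 m or horizontal distance between bank2 and pad3 below 0.014 m) and angle between bank2's own x axis and vertical between 1.47 and 1.67 rad and z of bank2 in the frame of charger between 0.028 and 0.038 m and (horizontal distance between bank3 and pad0 below 0.014 m or horizontal distance between bank3 and pad1 below 0.014 m or horizontal distance between bank3 and pad2 below 0.014 m or horizontal distance between bank3 and pad3 below 0.014 m) and angle between bank3's own x axis and vertical between 1.47 and 1.67 rad and z of bank3 in the frame of charger between 0.028 and 0.038 m and x of bitcase in the frame of meter between 0.1275 and 0.1875 m and y of bitcase in the frame of meter between -0.025 and 0.025 m and angle between the x axis of bitcase and the y axis of meter, either way round below 0.22 rad and angle between bitcase's own z axis and vertical below 0.08 rad and height (world z) of bitcase below 0.006 m and value of joint dial below 0.2 rad), for 0.2 s.
3. the selector is turned clockwise one click for each power bank present (value of joint dial between 1.19626 and 2.99253 rad and (height (world z) of bank0 below 9 m or value of joint dial below 2.2944 rad) and (height (world z) of bank1 below 9 m or value of joint dial below 2.2944 rad) and (height (world z) of bank2 below 9 m or value of joint dial below 2.2944 rad) and (height (world z) of bank3 below 9 m or value of joint dial below 2.2944 rad) and (height (world z) of any of bank1, bank0 below 9 m or value of joint dial below 1.59626 rad) and (height (world z) of any of bank2, bank0 below 9 m or value of joint dial below 1.59626 rad) and (height (world z) of any of bank2, bank1 below 9 m or value of joint dial below 1.59626 rad) and (height (world z) of any of bank3, bank0 below 9 m or value of joint dial below 1.59626 rad) and (height (world z) of any of bank3, bank1 below 9 m or value of joint dial below 1.59626 rad) and (height (world z) of any of bank3, bank2 below 9 m or value of joint dial below 1.59626 rad) and ((height (world z) of each of bank1, bank0 above 9 m and value of joint dial below 9 rad) or (height (world z) of each of bank2, bank0 above 9 m and value of joint dial below 9 rad) or (height (world z) of each of bank2, bank1 above 9 m and value of joint dial below 9 rad) or (height (world z) of each of bank3, bank0 above 9 m and value of joint dial below 9 rad) or (height (world z) of each of bank3, bank1 above 9 m and value of joint dial below 9 rad) or (height (world z) of each of bank3, bank2 above 9 m and value of joint dial below 9 rad) or value of joint dial above 1.8944 rad) and ((height (world z) of bank0 above 9 m and value of joint dial below 9 rad) or (height (world z) of bank1 above 9 m and value of joint dial below 9 rad) or (height (world z) of bank2 above 9 m and value of joint dial below 9 rad) or (height (world z) of bank3 above 9 m and value of joint dial below 9 rad) or value of joint dial above 2.59253 rad) and velocity of joint dial between -0.3 and 0.3 rad/s), for 0.3 s.
At the end, for the whole second after the job is handed in: Every bank still, flat, within 14 mm of a pad centre, 0.17 rad of its long axis. Bit case flat, 127 to 187 mm behind the meter's centre, within 25 mm of its centre line, crosswise within 0.22 rad. Dial within 0.2 rad of the detent (0.698 rad each from off) whose number equals the banks present (all of step 3 and (horizontal distance between bank0 and pad0 below 0.014 m or horizontal distance between bank0 and pad1 below 0.014 m or horizontal distance between bank0 and pad2 below 0.014 m or horizontal distance between bank0 and pad3 below 0.014 m) and angle between the x axis of each of bank0, bank1, bank2, bank3 and the x axis of charger, either way round below 0.17 rad and angle between bank0's own x axis and vertical between 1.47 and 1.67 rad and z of bank0 in the frame of charger between 0.028 and 0.038 m and linear speed of each of bank0, bank1, bank2, bank3, bitcase below 0.03 m/s and (horizontal distance between bank1 and pad0 below 0.014 m or horizontal distance between bank1 and pad1 below 0.014 m or horizontal distance between bank1 and pad2 below 0.014 m or horizontal distance between bank1 and pad3 below 0.014 m) and angle between bank1's own x axis and vertical between 1.47 and 1.67 rad and z of bank1 in the frame of charger between 0.028 and 0.038 m and (horizontal distance between bank2 and pad0 below 0.014 m or horizontal distance between bank2 and pad1 below 0.014 m or horizontal distance between bank2 and pad2 below 0.014 m or horizontal distance between bank2 and pad3 below 0.014 m) and angle between bank2's own x axis and vertical between 1.47 and 1.67 rad and z of bank2 in the frame of charger between 0.028 and 0.038 m and (horizontal distance between bank3 and pad0 below 0.014 m or horizontal distance between bank3 and pad1 below 0.014 m or horizontal distance between bank3 and pad2 below 0.014 m or horizontal distance between bank3 and pad3 below 0.014 m) and angle between bank3's own x axis and vertical between 1.47 and 1.67 rad and z of bank3 in the frame of charger between 0.028 and 0.038 m and x of bitcase in the frame of meter between 0.1275 and 0.1875 m and y of bitcase in the frame of meter between -0.025 and 0.025 m and angle between the x axis of bitcase and the y axis of meter, either way round below 0.22 rad and angle between bitcase's own z axis and vertical below 0.08 rad and height (world z) of bitcase below 0.006 m); the robot touches nothing.
It fails at once if one of the bystanders is moved more than 4 cm (distance of any of mug, screwjar, screwdriver, brush, tape, phone, glue from where it was at the start of the episode above 0.04 m).
Of bank0, bank1, bank2, bank3 only 2 to 4 are there at a start; the rules pass over those that are not, and their reading is None.
At some moment in a run one of bank0, bank1, bank2, bank3, bitcase may be knocked a few centimetres aside while the robot is not near it.
Once in a run the grip may slacken for a moment while it holds something.
It also fails if it takes over 210 s, if anything falls off the work surface, if the arm or the gripper's body presses on something with over 40 N, if the wrist force passes 120 N, or if a joint passes its speed limit or range.

## Working session

There is one attempt and no reset: what is moved stays moved. The work goes in short steps, each a Python script; the robot and the scene stay as the last script left them, time stands still between calls to the robot, and variables do not carry over. Pictures are saved under pics/ and viewed, about 12 in all and at most 16, crops included, and the job is handed in when it is done.

```bash
mkdir -p pics; ls; python3 - <<'E'
from workcell import robot, observe, get_image, camera_info
import cv2,numpy as np
np.set_printoptions(precision=4,suppress=True)
for n in ("scene","side","wrist"):
    cv2.imwrite(f"pics/{n}0.png",get_image(n)); c=camera_info(n); print(n,c.keys(),np.array(c["camera_matrix"]).tolist(),np.array(c["cam_to_world"]))
    print({k:v for k,v in c.items() if k not in("camera_matrix","cam_to_world")})
print(observe())
E
```

```text
pics
scene dict_keys(['camera_matrix', 'cam_to_world']) [[611.3544078251847, 0.0, 323.06569733678896], [0.0, 611.3544078251847, 244.6790328313519], [0.0, 0.0, 1.0]] [[-0.7076 -0.562   0.4283  1.1547]
 [ 0.7066 -0.5568  0.4367  0.6032]
 [-0.007   0.6116  0.7911  1.2526]
 [ 0.      0.      0.      1.    ]]
{}
side dict_keys(['camera_matrix', 'cam_to_world']) [[497.87686551272793, 0.0, 327.0158936906397], [0.0, 497.87686551272793, 235.9799320481246], [0.0, 0.0, 1.0]] [[ 0.8858  0.3153 -0.3406  0.0708]
 [-0.4639  0.5777 -0.6716 -0.907 ]
 [-0.015   0.7529  0.6579  0.973 ]
 [ 0.      0.      0.      1.    ]]
{}
wrist dict_keys(['camera_matrix', 'cam_to_world']) [[384.03116005036435, 0.0, 321.0719566474068], [0.0, 384.03116005036435, 238.3108191470217], [0.0, 0.0, 1.0]] [[ 0.2952 -0.9124 -0.2836  0.1084]
 [ 0.9554  0.2817  0.0882  0.6216]
 [-0.0006 -0.297   0.9549  0.3836]
 [ 0.      0.      0.      1.    ]]
{}
{'time_s': 0.15, 'joint_pos': array([-1.2926,  0.3327, -0.0647,  1.4607,  0.0216,  1.3499, -0.0885]), 'joint_vel': array([ 0.0007, -0.0006,  0.0004, -0.0006,  0.0002,  0.0001, -0.0008]), 'joint_torque': array([  0.0008, -62.3635,   0.0247, -39.014 ,  -0.0612,   0.0373,
         0.0001]), 'eef_pos': array([0.1851, 0.5967, 0.222 ]), 'eef_rot': array([-0.0001,  0.1498,  0.9887, -0.0005]), 'ft_force': array([ 0.4395, -0.3861,  0.0423]), 'torque': array([ 0.023 ,  0.0217, -0.0034]), 'finger_gap': 0.08675030537389719}
```

View pics/scene0.png

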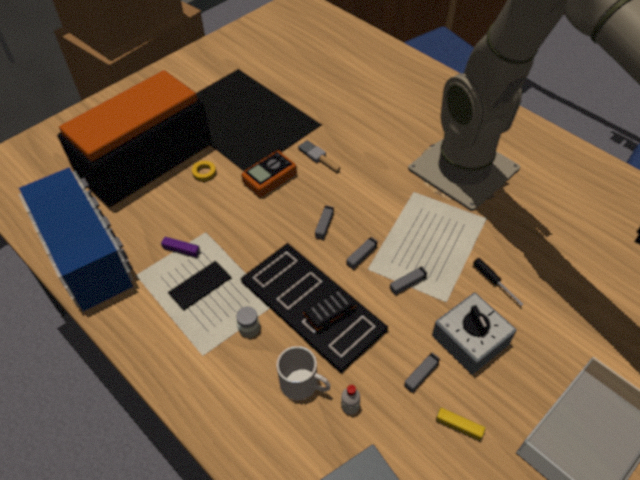

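View pics/side0.png

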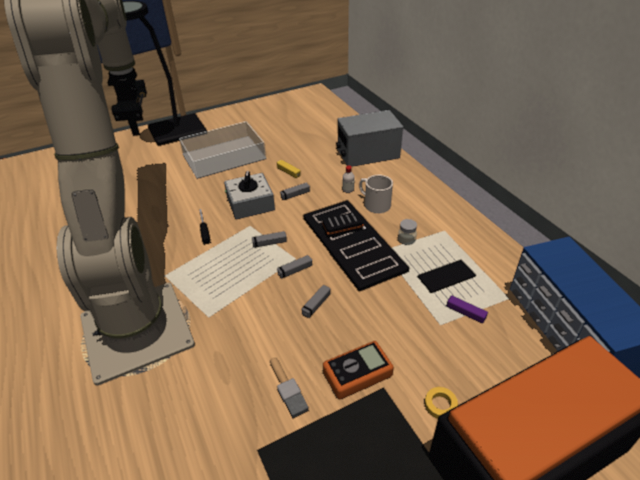

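The scene view shows four grey bars with a black end at (325,221), (362,252), (408,280) and (422,372). The look-alikes are yellow (460,423) and purple (181,246), so neither of those is a target. The bit case is at (330,312) on the plate, the meter at (269,172) and the dial at (478,320).

```bash
cat > h.py <<'E'
from workcell import robot, observe, get_image, camera_info
import cv2,numpy as np
np.set_printoptions(precision=4,suppress=True)
def cast(ci,px,z):
    K=np.array(ci["camera_matrix"]);T=np.array(ci["cam_to_world"])
    px=np.atleast_2d(np.array(px,float))
    d=np.c_[(px[:,0]-K[0,2])/K[0,0],-(px[:,1]-K[1,2])/K[1,1],-np.ones(len(px))]@T[:3,:3].T
    return T[:3,3]+d*((z-T[2,3])/d[:,2])[:,None]
def proj(ci,P):
    K=np.array(ci["camera_matrix"]);T=np.array(ci["cam_to_world"])
    p=(np.atleast_2d(P)-T[:3,3])@T[:3,:3]
    return np.c_[K[0,0]*p[:,0]/-p[:,2]+K[0,2],-K[1,1]*p[:,1]/-p[:,2]+K[1,2]]
def down(yaw):
    # tool z down, jaw (tool y) axis along angle yaw in world xy
    # R=[x y z], y=(c,s,0), z=(0,0,-1), x=y×z
    from scipy.spatial.transform import Rotation as R
    y=np.array([np.cos(yaw),np.sin(yaw),0]);z=np.array([0,0,-1.]);x=np.cross(y,z)
    q=R.from_matrix(np.c_[x,y,z]).as_quat();return np.array([q[3],q[0],q[1],q[2]])
E
python3 - <<'E'
from h import *
s=camera_info("scene");t=camera_info("side")
a=cv2.imread("pics/scene0.png");b=cv2.imread("pics/side0.png")
def blobs(im,ci,z,f,lo,hi):
    hsv=cv2.cvtColor(im,cv2.COLOR_BGR2HSV);m=f(hsv).astype(np.uint8)*255
    m=cv2.morphologyEx(m,cv2.MORPH_OPEN,np.ones((2,2)))
    for c in cv2.findContours(m,0,2)[0]:
        if lo<cv2.contourArea(c)<hi:
            r=cv2.minAreaRect(c); p=cast(ci,r[0],z)[0]
            if .25<p[0]<1 and abs(p[1])<.6: print(np.round(r[0]),np.round(r[1]),p)
g=lambda h:(h[...,1]<60)&(h[...,2]>50)&(h[...,2]<150)
print("scene");blobs(a,s,.02,g,100,900)
print("side");blobs(b,t,.02,g,100,900)
pr=lambda n,ci,p,z:print(n,*np.round(cast(ci,p,z)[:,:2],3))
pr("plate scene",s,[(287,246),(386,326),(343,366),(243,284)],.02)
pr("plate side",t,[(350,202),(407,265),(361,285),(304,220)],.02)
pr("box scene",s,[(478,295),(515,329),(478,358),(435,327)],.067)
pr("meter scene",s,[(274,153),(297,171)],.042)
pr("meter side",t,[(323,365),(382,344),(392,366),(337,388)],.042)
pr("case top",s,[(304,320),(344,289),(356,308)],.054)
cv2.imwrite("pics/c1.png",cv2.resize(a[190:400,230:530],None,fx=2.6,fy=2.6,interpolation=2))
E
```

```text
scene
[351. 403.] [22. 16.] [0.7459 0.2655 0.02  ]
[422. 373.] [12. 38.] [0.5855 0.3279 0.02  ]
[352. 337.] [20. 50.] [0.6282 0.1583 0.02  ]
[248. 322.] [27. 21.] [ 0.769  -0.0406  0.02  ]
[478. 322.] [30. 33.] [0.3952 0.338  0.02  ]
[476. 328.] [64. 51.] [0.4093 0.3442 0.02  ]
[300. 291.] [18. 48.] [ 0.6261 -0.0173  0.02  ]
[410. 281.] [16. 38.] [0.4161 0.1519 0.02  ]
[276. 270.] [17. 47.] [ 0.6252 -0.1052  0.02  ]
[362. 253.] [ 9. 33.] [0.4371 0.0101 0.02  ]
[325. 222.] [ 9. 28.] [ 0.4308 -0.1268  0.02  ]
[104. 221.] [115.   9.] [ 0.8387 -0.542   0.02  ]
[260. 174.] [20. 13.] [ 0.4345 -0.38    0.02  ]
[313. 151.] [24. 13.] [ 0.2655 -0.3416  0.02  ]
side
[293. 398.] [34. 19.] [ 0.2588 -0.3614  0.02  ]
[351. 366.] [15. 14.] [ 0.4062 -0.3525  0.02  ]
[372. 358.] [25. 17.] [ 0.4589 -0.3553  0.02  ]
[319. 298.] [ 9. 29.] [ 0.4338 -0.1372  0.02  ]
[297. 265.] [ 9. 31.] [ 0.4374 -0.0014  0.02  ]
[361. 248.] [12. 42.] [ 0.624  -0.0278  0.02  ]
[272. 238.] [ 8. 30.] [0.4179 0.1334 0.02  ]
[408. 233.] [15. 24.] [ 0.7779 -0.0356  0.02  ]
[297. 190.] [ 7. 25.] [0.5848 0.3136 0.02  ]
[248. 204.] [52. 30.] [0.4175 0.3195 0.02  ]
[378. 195.] [36. 27.] [0.8015 0.1635 0.02  ]
[349. 184.] [15. 10.] [0.7474 0.2595 0.02  ]
plate scene [ 0.555 -0.139] [0.553 0.194] [0.696 0.194] [ 0.71 -0.13]
plate side [0.703 0.175] [ 0.699 -0.145] [ 0.552 -0.149] [0.537 0.164]
box scene [0.366 0.305] [0.381 0.417] [0.496 0.401] [0.501 0.288]
meter scene [ 0.365 -0.396] [ 0.368 -0.298]
meter side [ 0.346 -0.333] [ 0.489 -0.347] [ 0.477 -0.407] [ 0.346 -0.398]
case top [0.689 0.063] [0.564 0.069] [0.582 0.125]
```

View pics/c1.png

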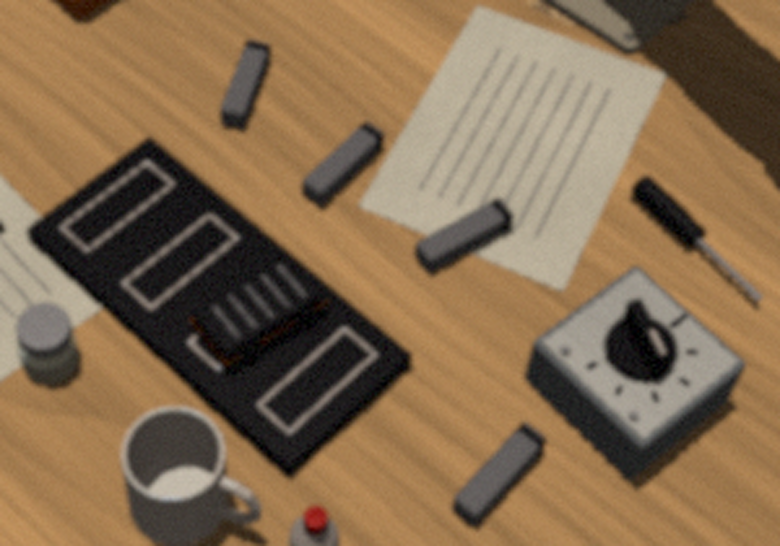

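The crop confirms four grey bars with black ends, three visible pad outlines, the case on pad1, and the dial's off mark on the robot side. Next are close looks from the wrist camera.

```bash
cat >> h.py <<'E'
def shot(name):
    ci=camera_info("wrist");im=get_image("wrist");cv2.imwrite(f"pics/{name}.png",im);np.savez(f"pics/{name}.npz",**{k:np.array(v) for k,v in ci.items()});return im,ci
E
python3 - <<'E'
from h import *
robot.move_ptp([.44,.352,.30],down(np.pi/2)); robot.pause(.3);shot("dial1");print(observe()["joint_pos"])
for i,(x,y) in enumerate([(.50,.22),(.50,0.0),(.48,-.25)]):
    try: robot.move_ptp([x,y,.40],down(np.pi/2)); robot.pause(.3);shot(f"ov{i}");o=observe();print(o["time_s"],o["joint_pos"])
    except robot.PlanningError as e: print(x,y,e)
v=[cv2.imread(f"pics/{n}.png") for n in("dial1","ov0","ov1","ov2")]
v=[cv2.resize(i,(400,300),interpolation=3) for i in v]
cv2.imwrite("pics/m1.png",np.vstack([np.hstack(v[:2]),np.hstack(v[2:])]))
E
```

```text
[-0.8358  0.1634  0.0908  1.5091 -0.0148  1.47    0.8268]
2.9417 [-0.678   0.1218  0.2028  1.3547 -0.0246  1.6684  1.093 ]
4.175 [-0.4598  0.0059  0.372   1.4736 -0.002   1.6628  1.4839]
5.5083 [-0.1937  0.113   0.6632  1.3867 -0.0699  1.6655  2.0317]
```

View pics/m1.png

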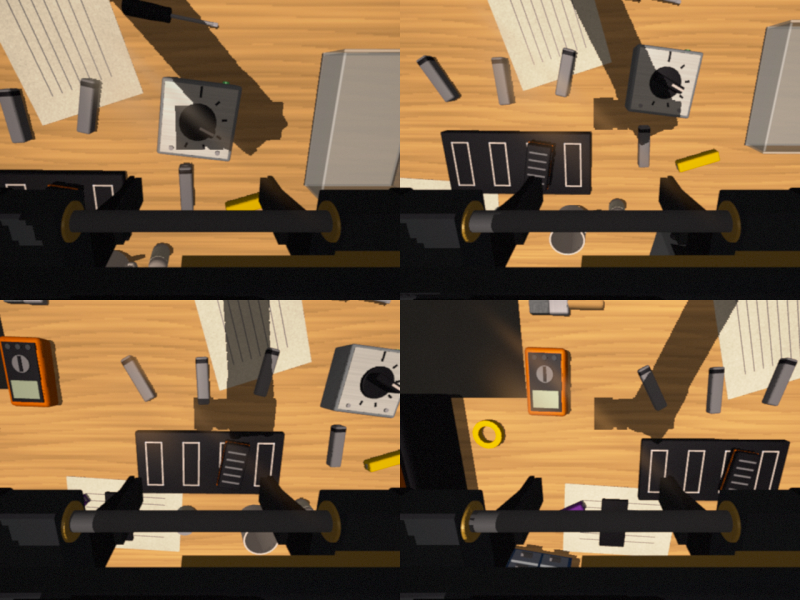

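```bash
python3 - <<'E'
import cv2,numpy as np
a=cv2.imread("pics/dial1.png")[110:270,240:400];b=cv2.imread("pics/ov2.png")[60:200,180:320]
c=cv2.imread("pics/ov1.png")[190:320,200:470]
g=lambda i,w,h:cv2.resize(cv2.convertScaleAbs(i,alpha=1.5,beta=20),(w,h),interpolation=2)
cv2.imwrite("pics/m2.png",np.vstack([np.hstack([g(a,400,400),g(b,400,400)])[:400],np.hstack([g(c,415,200),np.zeros((200,385,3),np.uint8)])]))
E
```

```text
(no output)
```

View pics/m2.png

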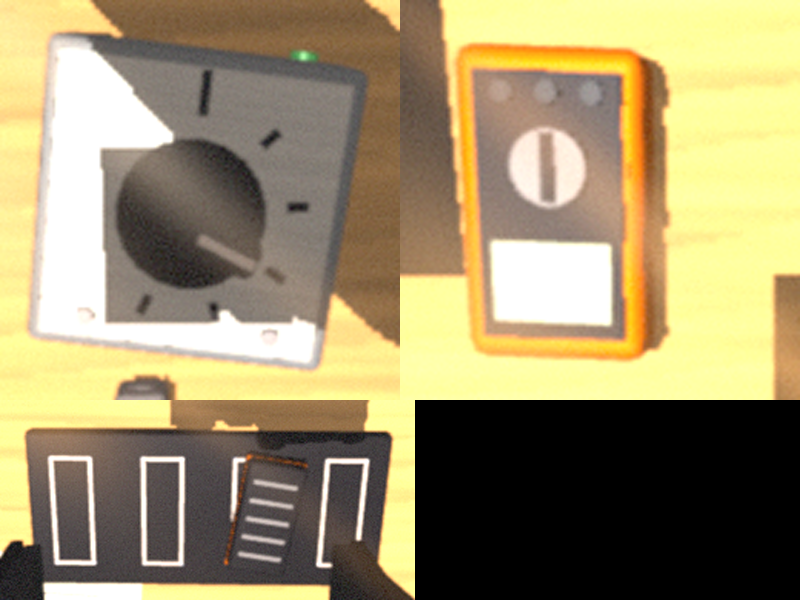

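Left crop: the pointer sits on the third mark clockwise of the long off mark, so the dial is at three clicks. Right crop: the meter's face corners are clear. Bottom crop: pads 3, 2 and 0 are free and the case covers pad1, tilted. Next I compute these poses and turn the dial off.

```bash
python3 - <<'E'
from h import *
import json
L=lambda n:np.load(f"pics/{n}.npz")
d=L("dial1")
m=np.array([(205,91),(271,138),(298,207),(275,275),(213,310),(143,303)])/2.5+[240,110]
P=cast(d,m,.067)[:,:2]
A=np.c_[2*P,np.ones(6)];s=np.linalg.lstsq(A,(P**2).sum(1),rcond=None)[0];c=s[:2]
a=np.unwrap([np.arctan2(*(p-c)[::-1]) for p in P]);print("dial",c,"r",np.hypot(*(P-c).T),"yaw",np.degrees(a+np.arange(6)*np.radians(40))-180)
o=L("ov1")
pads=[np.array(q)/1.537+[200,190] for q in([(48,57),(91,57),(96,165),(54,165)],[(141,58),(184,58),(184,165),(143,165)],[(326,60),(368,60),(361,164),(318,166)])]
for q in pads:
    W=cast(o,q,.02)[:,:2];print("pad",W.mean(0),"len",np.hypot(*(W[0]-W[3])),np.hypot(*(W[0]-W[1])),"yaw",np.degrees(np.arctan2(*(W[3]+W[2]-W[0]-W[1])[::-1])))
o=L("ov2");q=np.array([(75,70),(222,75),(225,337),(83,337)])/2.857+[180,60]
W=cast(o,q,.046)[:,:2];print("meter",W.mean(0),np.hypot(*(W[0]-W[3])),np.hypot(*(W[0]-W[1])),"yaw",np.degrees(np.arctan2(*(W[3]+W[2]-W[0]-W[1])[::-1])))
E
```

```text
dial [0.4323 0.3467] r [0.0474 0.0444 0.0462 0.0474 0.0461 0.0457] yaw [ -9.026  -10.5164 -10.0337  -7.9993  -6.0257  -4.3412]
pad [ 0.6276 -0.1094] len 0.11308159887455986 0.04093619541762933 yaw -0.38428938439353494
pad [ 0.6279 -0.0205] len 0.11208299365492759 0.04095959541349134 yaw -0.0019944413436372085
pad [0.6284 0.1563] len 0.1112175875395515 0.04005280446120085 yaw 0.8519614056103444
meter [ 0.4181 -0.3625] 0.11684943800059838 0.06425681645713252 yaw -2.52314989494264
```

```bash
python3 - <<'E'
from h import *
d=np.load("pics/dial1.npz")
W=cast(d,[(260,126.5),(386,139),(368,256),(252,244)],.067)[:,:2];print("box",W.mean(0),np.hypot(*(W-np.roll(W,1,0)).T))
c=np.array([.4325,.3475]) 
c=(c+W.mean(0))/2; print(c)
yaw=np.radians(-7.5+60-90)
robot.command_gripper(.045,20)
robot.move_ptp([*c,.18],down(yaw)); print(observe()["joint_pos"])
robot.movel([*c,.135],vel=.1);robot.movel([*c,.083],vel=.05);print(observe()["ft_force"])
robot.command_gripper(.0,15); o=observe();print(o["time_s"],o["finger_gap"],o["ft_force"],o["torque"],o["joint_pos"])
shot("dial2")
E
```

```text
box [0.4337 0.3485] [0.1228 0.1255 0.1245 0.1266]
[0.4331 0.348 ]
[-0.7267  0.2087 -0.036   1.7054  0.0081  1.2274 -1.4196]
[ 0.368   1.177  -0.0373]
11.8 0.013858767525592524 [ 0.0241 -2.1871  1.1941] [-0.3897 -0.0441  0.0738] [-0.7257  0.3028 -0.0385  1.8066  0.0137  1.0326 -1.4242]
```

View pics/dial2.png

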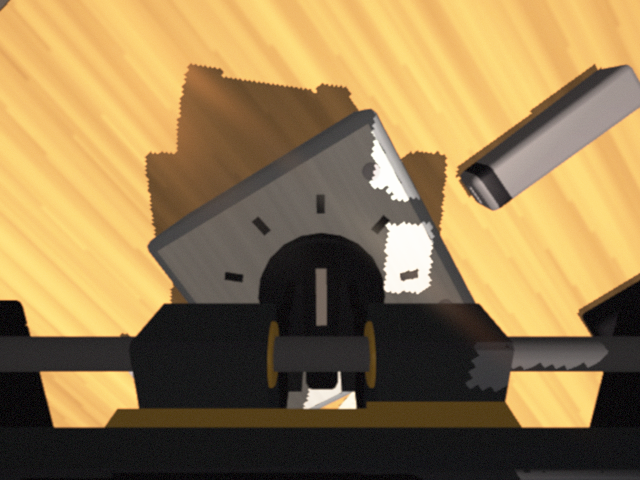

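The bar is gripped (gap 13.9 mm, about 2 N), and the pointer at (320,290) lines up with the third mark at (320,204). Now I turn it 120° CCW.

```bash
cat >> h.py <<'E'
DC=np.array([.4331,.348])
def turn(y0,y1,z=.083):
    n=int(np.ceil(abs(y1-y0)/np.radians(12)))
    for y in np.linspace(y0,y1,n+1)[1:]:
        robot.move_ptp([*DC,z],down(y))
    robot.pause(.3);o=observe();print("t",o["time_s"],"F",o["ft_force"],"M",o["torque"],"gap",o["finger_gap"],"j7",o["joint_pos"][6])
E
python3 - <<'E'
from h import *
y0=np.radians(-37.5)
turn(y0,y0+np.radians(60));turn(y0+np.radians(60),y0+np.radians(122))
robot.command_gripper(.045);robot.movel([*DC,.18],vel=.15)
robot.move_ptp([.44,.348,.26],down(np.pi/2));robot.pause(.2);shot("dial3")
a=cv2.imread("pics/dial3.png");cv2.imwrite("pics/dial3c.png",a[60:300,200:440])
E
```

```text
t 13.6917 F [-3.0616  3.3105 -1.1944] M [ 0.6317  0.8154 -0.5925] gap 0.018795735905414994 j7 -0.41984028253589695
t 15.7333 F [ 0.4627 -6.941  -2.3287] M [-1.2059 -0.1864 -0.2134] gap 0.014276098680834291 j7 0.6158336588434535
```

View pics/dial3c.png

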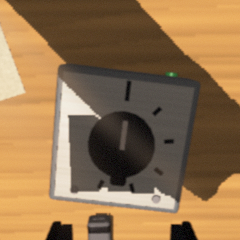

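The pointer now points at the long off mark, so the dial is off. Next are near looks at the case and each bank.

```bash
python3 - <<'E'
from h import *
v=[]
for n,(x,y) in dict(case1=(.57,.09),bD=(.66,.32),bC=(.50,.142),bB=(.50,.004),bA=(.50,-.132)).items():
    try:
        robot.move_ptp([x,y,.28],down(np.pi/2));robot.pause(.25);im,ci=shot(n);v.append(cv2.resize(im[:360],(400,225),interpolation=3))
    except robot.PlanningError as e: print(n,e)
print(observe()["time_s"])
v.append(np.zeros_like(v[0]))if len(v)%2 else 0
cv2.imwrite("pics/m3.png",np.vstack([np.hstack(v[i:i+2]) for i in range(0,len(v),2)])[:600])
E
```

```text
23.775
```

View pics/m3.png

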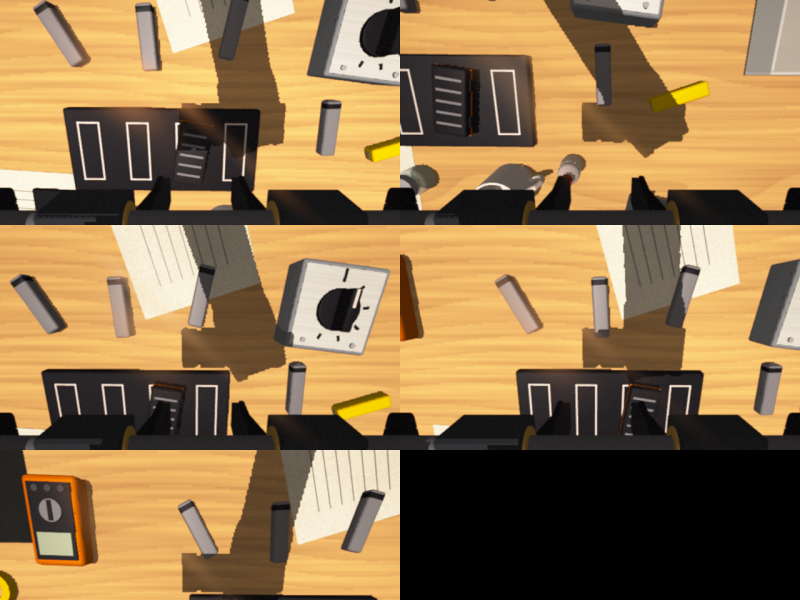

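```bash
cat >> h.py <<'E'
def crop(n,x,y,w=134,h=134,k=2):
    im=cv2.imread(f"pics/{n}.png")[y:y+h,x:x+w];return cv2.resize(cv2.convertScaleAbs(im,alpha=1.6,beta=25),None,fx=k,fy=k,interpolation=2)
E
python3 - <<'E'
from h import *
c=[crop("bA",250,55),crop("bB",255,60),crop("bC",255,50),crop("bD",255,55),crop("bD",20,90),crop("case1",230,150)]
cv2.imwrite("pics/m4.png",np.vstack([np.hstack(c[:3]),np.hstack(c[3:])])[:600,:804])
E
```

```text
(no output)
```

View pics/m4.png

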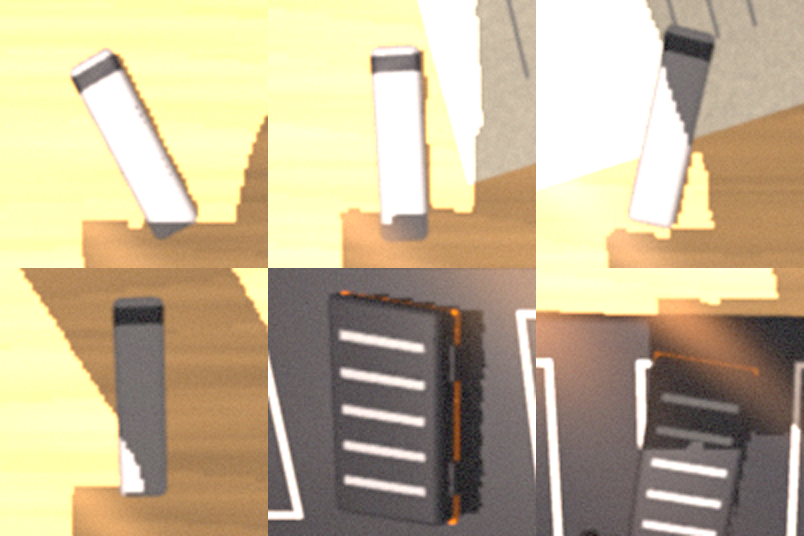

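```bash
cat >> h.py <<'E'
def rect(n,pts,off,z,k=2):
    W=cast(np.load(f"pics/{n}.npz"),np.array(pts,float)/k+off,z)[:,:2]  # order: near-left,near-right,far-right,far-left in image
    v=W[2]+W[3]-W[0]-W[1];return W.mean(0),np.arctan2(v[1],v[0]),np.hypot(*v)/2,np.hypot(*(W[1]+W[2]-W[0]-W[3]))/2
E
python3 - <<'E'
from h import *
for n,p,o,z in[("bA",[(72,73),(110,50),(196,212),(158,238)],(250,55),.026),("bB",[(104,48),(152,48),(159,238),(116,238)],(255,60),.026),
 ("bC",[(132,28),(177,36),(136,228),(94,220)],(255,50),.026),("bD",[(114,32),(162,30),(166,226),(120,228)],(255,55),.026),("bD",[(64,24),(178,44),(175,255),(72,244)],(20,90),.054)]:
    c,a,l,w=rect(n,p,o,z);print(n,c,"yaw",np.degrees(a),l,w)
E
```

```text
bA [ 0.4288 -0.1338] yaw 28.744479467826885 0.0930317931657745 0.023302685654293283
bB [0.4339 0.0062] yaw 3.168606278958712 0.09577180241720445 0.02371607619897286
bC [0.4167 0.1445] yaw -12.016803114309523 0.09628534517448452 0.022731349881237463
bD [0.5826 0.3238] yaw 1.6858492919227217 0.0971510781173868 0.02437303137002153
bD [0.6222 0.08  ] yaw -9.945462084182273 0.10761532290984625 0.05317592888332488
```

```bash
cat >> h.py <<'E'
def st(t=""):
    o=observe();print(t,"t %.1f gap %.4f"%(o["time_s"],o["finger_gap"]),"F",o["ft_force"],"p",o["eef_pos"])
    return o
def pick(c,jaw,z,open_,force,lift=.2):
    robot.command_gripper(open_,force);robot.move_ptp([*c,lift],down(jaw));robot.movel([*c,z+.06],vel=.2);robot.movel([*c,z],vel=.08)
    robot.command_gripper(0,force);st("gripped");robot.movel([*c,lift],vel=.15);st("lifted")
def place(c,jaw,z,open_,lift=.2):
    robot.move_ptp([*c,lift],down(jaw));o=st("over");robot.movel([*c,z+.04],vel=.15);robot.movel([*c,z],vel=.05);st("down")
    robot.command_gripper(open_);robot.movel([*c,z+.05],vel=.1);robot.movel([*c,lift],vel=.2);st("released")
E
python3 - <<'E'
from h import *
print("tape",cast(np.load("pics/ov2.npz"),[(141,214)],.015))
jd=np.radians(-2.5)
d=np.array([.4181,-.3625])+.1575*np.array([np.cos(jd),np.sin(jd)]);print(d)
print(robot.ik([*d,.2],down(jd)),robot.ik([*d,.009],down(jd)))
pick([.622,.080],np.radians(80),.028,.085,30)
E
```

```text
tape [[ 0.5335 -0.5113  0.015 ]]
[ 0.5755 -0.3694]
[ 0.3493  0.4757  0.2228  1.3276 -0.1039  1.3496  0.5273] [ 0.3565  0.6422  0.2064  1.5016 -0.1452  1.0128  0.5562]
gripped t 28.0 gap 0.0550 F [-1.7178 -3.8451  3.5402] p [0.6221 0.0791 0.0282]
lifted t 29.3 gap 0.0548 F [ 0.4488 -0.4068 -3.4983] p [0.6214 0.0799 0.1988]
```

```bash
python3 - <<'E'
from h import *
place([.5755,-.3694],np.radians(-2.5),.0095,.075)
robot.move_ptp([.54,-.33,.38],down(np.pi/2));robot.pause(.3);shot("case2")
cv2.imwrite("pics/case2c.png",cv2.resize(cv2.convertScaleAbs(cv2.imread("pics/case2.png")[:360],alpha=1.4,beta=15),(800,450),interpolation=2))
E
```

```text
over t 30.9 gap 0.0548 F [ 0.3879  0.1865 -2.7549] p [ 0.5767 -0.3674  0.1999]
down t 33.0 gap 0.0548 F [ 0.4258 -0.5254 -2.0464] p [ 0.5758 -0.3695  0.0098]
released t 35.2 gap 0.0751 F [ 1.381   0.0363 -1.0539] p [ 0.5749 -0.369   0.1982]
```

View pics/case2c.png

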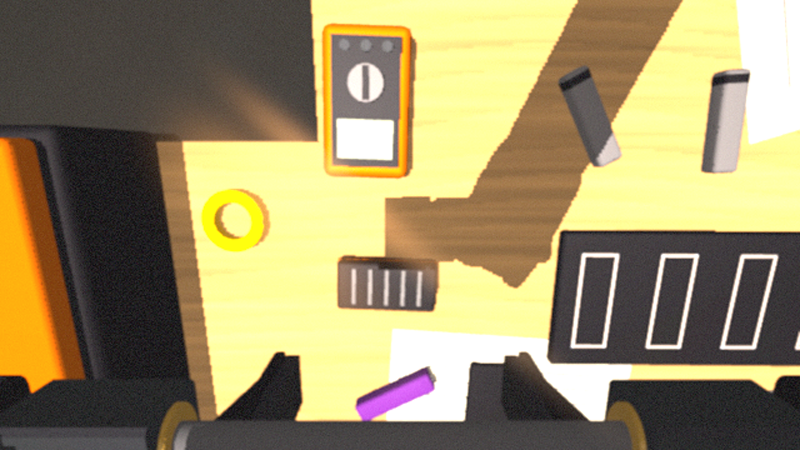

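Case lies crosswise behind the meter: case at (387,285), meter at (366,101). I check the numbers, then place bank A.

```bash
python3 - <<'E'
from h import *
m=rect("case2",[(333,37),(403,37),(404,165),(331,163)],(0,0),.046,1.25);print("meter",m)
c=rect("case2",[(339,258),(436,263),(434,311),(338,306)],(0,0),.034,1.25);print("case",c)
R=np.array([[np.cos(m[1]),np.sin(m[1])],[-np.sin(m[1]),np.cos(m[1])]]);print("rel",R@(c[0]-m[0]))
pick([.429,-.134],np.radians(28.7+90),.008,.07,25)
place([.628,-.1094],np.radians(90),.0285,.05)
robot.pause(0);print(observe()["joint_pos"])
E
```

```text
meter (array([ 0.4175, -0.3614]), np.float64(-0.02390343709636789), np.float64(0.11317829170210644), np.float64(0.06863732446468494))
case (array([ 0.6023, -0.3449]), np.float64(-0.03812376866372871), np.float64(0.054730028375667254), np.float64(0.1060010961916471))
rel [0.1843 0.0209]
gripped t 41.0 gap 0.0257 F [ 0.5131 -0.2853  0.4854] p [ 0.429 -0.134  0.008]
lifted t 42.4 gap 0.0257 F [-0.4593 -0.0164 -1.4564] p [ 0.4285 -0.1339  0.1991]
over t 43.2 gap 0.0257 F [-0.3117  0.0129 -0.6376] p [ 0.6272 -0.1097  0.1993]
down t 45.2 gap 0.0255 F [-0.4001  0.1518 -1.8416] p [ 0.6281 -0.1094  0.0284]
released t 47.3 gap 0.0500 F [ 0.4448  0.9163 -0.3657] p [ 0.6273 -0.1094  0.1983]
[ 0.3317  0.3903 -0.304   1.4462  0.1176  1.3252  1.5911]
```

The case measures 27 mm and 24 mm off where I released it, so it was probably knocked. I look again, with bank A in view.

```bash
python3 - <<'E'
from h import *
robot.move_ptp([.54,-.26,.38],down(np.pi/2));robot.pause(.3);shot("case3")
cv2.imwrite("pics/case3c.png",cv2.resize(cv2.convertScaleAbs(cv2.imread("pics/case3.png")[:360],alpha=1.4,beta=15),(800,450),interpolation=2))
E
```

```text
(no output)
```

View pics/case3c.png

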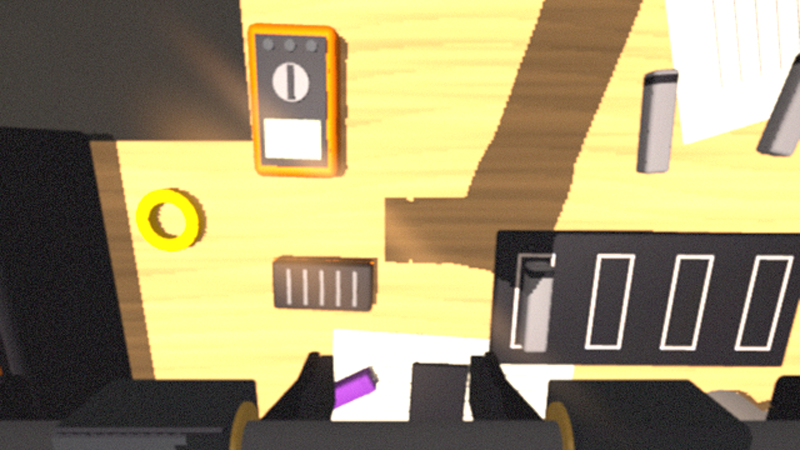

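```bash
python3 - <<'E'
from h import *
m=rect("case3",[(258,38),(328,38),(327,163),(264,163)],(0,0),.046,1.25);print("meter",m)
c=rect("case3",[(273,259),(374,264),(370,311),(275,306)],(0,0),.034,1.25);print("case",c)
R=np.array([[np.cos(m[1]),np.sin(m[1])],[-np.sin(m[1]),np.cos(m[1])]]);print("rel",R@(c[0]-m[0]))
print("bankA",rect("case3",[(525,262),(556,261),(549,350),(523,350)],(0,0),.046,1.25))
print("pad2",rect("case3",[(600,255),(634,254),(624,348),(587,347)],(0,0),.02,1.25))
print("pad1",rect("case3",[(676,255),(713,255),(699,348),(661,348)],(0,0),.02,1.25))
for z,y,x in((.046,-.1094,.628),(.02,-.1094,.628)): print(proj(np.load("pics/case3.npz"),[[x-.05,y-.013,z],[x-.05,y+.013,z],[x+.05,y+.013,z],[x+.05,y-.013,z]])*1.25)
E
```

```text
meter (array([ 0.4178, -0.3611]), np.float64(-0.04212964356342279), np.float64(0.11137225029329074), np.float64(0.0636104020386389))
case (array([ 0.6029, -0.3439]), np.float64(-0.06635573917968987), np.float64(0.05364268963140985), np.float64(0.10728335424602357))
rel [0.1842 0.025 ]
bankA (array([ 0.6235, -0.1094]), np.float64(0.03850002544898826), np.float64(0.10122786450826206), np.float64(0.030848182429809676))
pad2 (array([ 0.6264, -0.0189]), np.float64(0.014048343211783654), np.float64(0.11123594781615687), np.float64(0.04054807706378442))
pad1 (array([0.6268, 0.0679]), np.float64(0.030103886697183436), np.float64(0.1113620322214384), np.float64(0.04281771393869747))
[[529.6291 266.1581]
 [554.1871 266.2085]
 [545.5611 353.2419]
 [522.3548 353.2011]]
[[523.6262 260.7018]
 [547.0402 260.7503]
 [539.1712 344.2281]
 [516.9892 344.1885]]
```

Bank A is on its pad within a few mm. The case has been knocked to (0.6025, −0.344), which is borderline, so I set it back and go on with B, C and D. I take a fresh look before the grasps, since C or D could have moved.

```bash
python3 - <<'E'
from h import *
pick([.6027,-.344],np.radians(-2.8),.0095,.085,30,lift=.12)
place([.5752,-.3676],np.radians(-2.5),.0095,.075,lift=.12)
robot.movel([.5752,-.3676,.25],vel=.25)
pick([.434,.0055],np.radians(3.2+90),.008,.07,25)
place([.628,-.0205],np.radians(90),.0285,.05)
robot.move_ptp([.52,.08,.38],down(np.pi/2));robot.pause(.3);shot("mid1");print(observe()["time_s"])
cv2.imwrite("pics/mid1c.png",cv2.resize(cv2.convertScaleAbs(cv2.imread("pics/mid1.png")[:360],alpha=1.4,beta=15),(800,450),interpolation=2))
E
```

```text
gripped t 52.8 gap 0.0546 F [ 0.5487 -0.1367  0.6433] p [ 0.6029 -0.344   0.0097]
lifted t 53.7 gap 0.0551 F [ 0.0148  1.0395 -4.0581] p [ 0.602  -0.3436  0.1186]
over t 54.0 gap 0.0549 F [-0.2066  0.6689 -2.7711] p [ 0.5725 -0.3698  0.1185]
down t 55.5 gap 0.0545 F [-2.1972  1.5564  0.8876] p [ 0.5751 -0.3675  0.0096]
released t 57.3 gap 0.0748 F [ 0.0946  0.3463 -0.3763] p [ 0.5752 -0.3676  0.12  ]
gripped t 62.4 gap 0.0259 F [-0.6779 -0.496   0.4631] p [0.434  0.0055 0.008 ]
lifted t 63.8 gap 0.0259 F [ 0.0119 -0.3999 -0.7762] p [0.4335 0.0055 0.1992]
over t 64.6 gap 0.0256 F [-0.8204  1.0393 -0.5086] p [ 0.6273 -0.02    0.1993]
down t 66.6 gap 0.0255 F [-0.2131 -0.7532 -1.6586] p [ 0.6281 -0.0205  0.0284]
released t 68.8 gap 0.0495 F [-0.7803  0.0686 -0.2153] p [ 0.6273 -0.0206  0.1984]
70.025
```

View pics/mid1c.png

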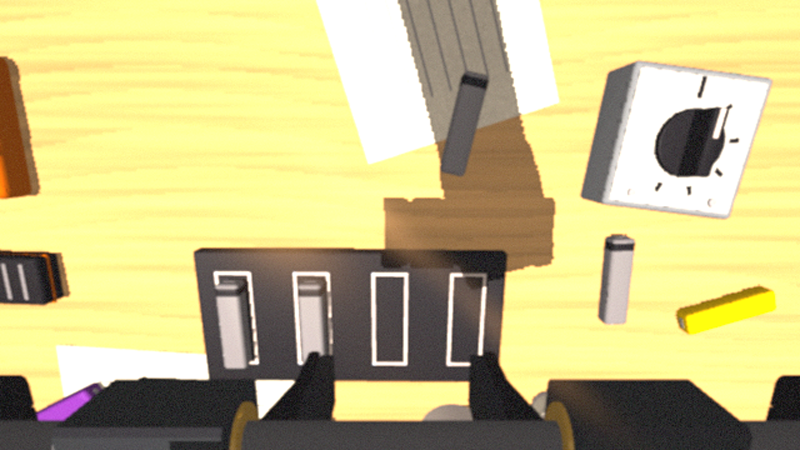

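A and B are on their pads and C and D look unmoved.

```bash
python3 - <<'E'
from h import *
print("C",rect("mid1",[(463,72),(489,76),(466,176),(442,172)],(0,0),.026,1.25))
print("D",rect("mid1",[(606,237),(634,238),(626,324),(600,323)],(0,0),.026,1.25))
print("A",rect("mid1",[(215,279),(247,281),(250,368),(224,367)],(0,0),.046,1.25))
print("B",rect("mid1",[(298,279),(328,279),(328,366),(302,366)],(0,0),.046,1.25))
p1=rect("mid1",[(371,272),(408,272),(407,365),(373,365)],(0,0),.02,1.25);print("pad1",p1)
print("pad0",rect("mid1",[(448,273),(487,273),(483,364),(447,364)],(0,0),.02,1.25))
print("dial line",cast(np.load("pics/mid1.npz"),np.array([(716,138),(728,105)])/1.25,.108))
pick([.416,.1445],np.radians(-12+90),.008,.07,25)
place([.628,.068],np.radians(90),.0285,.05)
pick([.583,.322],np.radians(91),.008,.07,25)
place([.628,.156],np.radians(90),.0285,.05)
robot.move_ptp([.50,.12,.38],down(np.pi/2));robot.pause(.3);shot("mid2");print(observe()["time_s"])
robot.move_ptp([.54,-.20,.38],down(np.pi/2));robot.pause(.3);shot("mid3")
v=[cv2.convertScaleAbs(cv2.imread(f"pics/mid{i}.png")[:340],alpha=1.4,beta=15) for i in(2,3)]
cv2.imwrite("pics/mid23.png",np.vstack([cv2.resize(i,(564,300),interpolation=3) for i in v]))
E
```

```text
C (array([0.4169, 0.1444]), np.float64(-0.1917356350763467), np.float64(0.09689859874159346), np.float64(0.025666607698127435))
D (array([0.5804, 0.3194]), np.float64(0.05418207977264828), np.float64(0.09907758732543376), np.float64(0.030156807380894605))
A (array([ 0.6243, -0.1032]), np.float64(-0.03821818778820162), np.float64(0.10235233897038347), np.float64(0.03161312681094902))
B (array([ 0.6228, -0.0154]), np.float64(-0.031730586568151385), np.float64(0.10158575608655462), np.float64(0.03065790969989434))
pad1 (array([0.6277, 0.0671]), np.float64(-0.001660273870865223), np.float64(0.11366450785711549), np.float64(0.04084695616482766))
pad0 (array([0.6276, 0.1552]), np.float64(0.014465716895866454), np.float64(0.11123576333329294), np.float64(0.04315753343335935))
dial line [[0.4306 0.3497 0.108 ]
 [0.4043 0.3546 0.108 ]]
gripped t 74.1 gap 0.0264 F [ 0.1549 -0.8758  1.6287] p [0.416  0.1444 0.008 ]
lifted t 75.5 gap 0.0258 F [ 0.1167 -0.6957 -1.441 ] p [0.4155 0.1444 0.1992]
over t 76.4 gap 0.0261 F [ 0.1541  0.6232 -1.6994] p [0.6271 0.0693 0.1998]
down t 78.4 gap 0.0254 F [ 0.1315  0.8734 -0.6018] p [0.6281 0.0681 0.0284]
released t 80.5 gap 0.0500 F [-0.0195  0.7936 -0.8202] p [0.6274 0.0678 0.1984]
gripped t 84.7 gap 0.0259 F [-1.1551 -0.2214  0.5052] p [0.583 0.322 0.008]
lifted t 86.2 gap 0.0255 F [-0.5051  0.0487 -1.9771] p [0.5826 0.3217 0.1989]
over t 86.9 gap 0.0256 F [ 0.3244  1.5625 -0.9805] p [0.6278 0.1558 0.1997]
down t 88.9 gap 0.0259 F [ 0.441  -0.0154 -0.9239] p [0.6281 0.1561 0.0285]
released t 91.0 gap 0.0502 F [-0.3028  1.1303 -0.4928] p [0.6274 0.1557 0.1983]
92.2667
```

View pics/mid23.png

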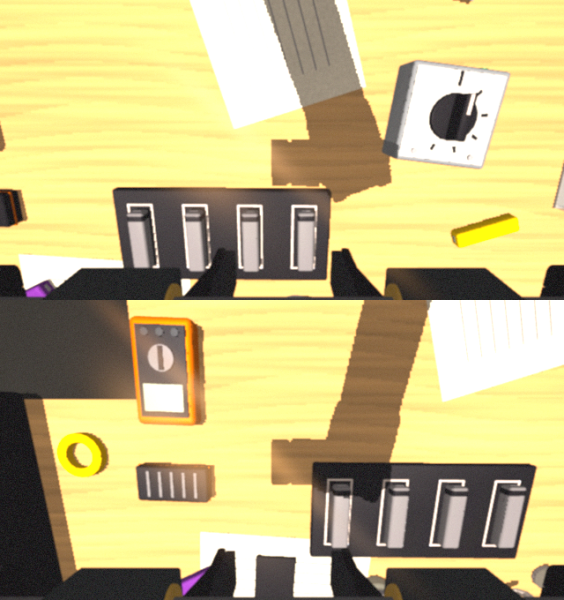

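```bash
python3 - <<'E'
from h import *
k=564/640
m=(np.array([.4178,-.3613]),-.042)
for t,z in(("top",.034),):
    c=rect("mid3",[(137,165),(212,168),(209,202),(139,200)],(0,0),z,k);print("case",c)
    a=-.04;R=np.array([[np.cos(a),np.sin(a)],[-np.sin(a),np.cos(a)]]);print("rel",R@(c[0]-m[0]))
P=lambda n,y,z=.046,x=.628:np.round(proj(np.load(f"pics/{n}.npz"),[[x-.05,y-.013,z],[x-.05,y+.013,z],[x+.05,y+.013,z],[x+.05,y-.013,z]]))
out=[]
for n in("mid2","mid3"):
    im=cv2.convertScaleAbs(cv2.imread(f"pics/{n}.png"),alpha=1.5,beta=15)
    im=cv2.resize(im,None,fx=2,fy=2,interpolation=2)
    for y in(-.1094,-.0205,.068,.156):
        cv2.polylines(im,[(P(n,y)*2).astype(int)],True,(0,255,0),1)
    out.append(im[390:640,230:780] if n=="mid2" else im[330:640,270:820+550-550+420][:,:])
h=[cv2.resize(o,(780,int(o.shape[0]*780/o.shape[1]))) for o in out];cv2.imwrite("pics/chk.png",np.vstack(h)[:600]);print([x.shape for x in h])
E
```

```text
case (array([ 0.5764, -0.3651]), np.float64(-0.10729000041621792), np.float64(0.05447088682876171), np.float64(0.11089243195502572))
rel [0.1586 0.0026]
[(354, 780, 3), (249, 780, 3)]
```

View pics/chk.png

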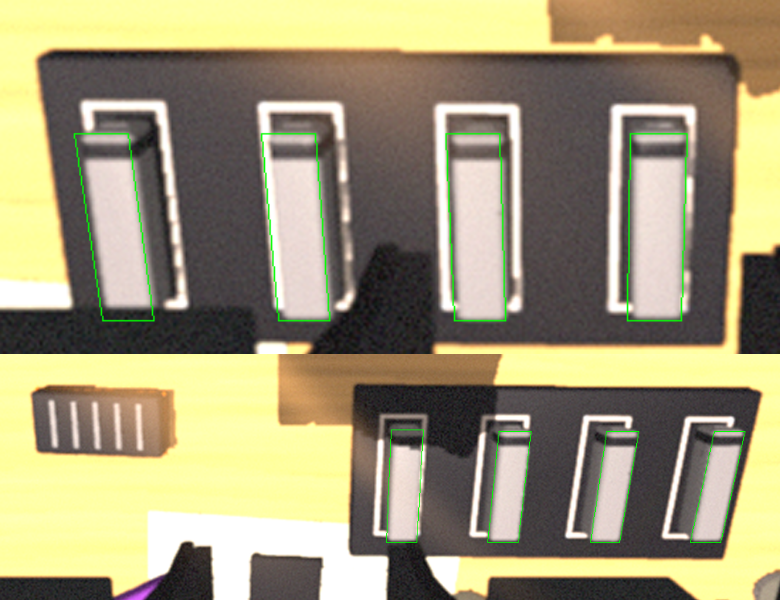

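All four banks match the projected ideal outlines (green) and the case is 159 mm behind the meter's centre and 3 mm off its centre line. Now I turn the dial four clicks clockwise.

```bash
python3 - <<'E'
from h import *
y0=np.radians(82)
robot.command_gripper(.045,30)
robot.move_ptp([*DC,.20],down(y0));robot.movel([*DC,.135],vel=.1);robot.movel([*DC,.083],vel=.05)
robot.command_gripper(0,30);st("grip")
turn(y0,y0-np.radians(80));turn(y0-np.radians(80),y0-np.radians(161))
robot.command_gripper(.045);robot.pause(.3);robot.movel([*DC,.20],vel=.15)
robot.move_ptp([.44,.348,.26],down(np.pi/2));robot.pause(.2);shot("dial4")
robot.move_ptp([.50,.12,.38],down(np.pi/2));robot.pause(.3);shot("end2")
robot.move_ptp([.54,-.20,.38],down(np.pi/2));robot.pause(.3);shot("end3");st()
for i in(2,3): print(np.mean(cv2.absdiff(cv2.imread(f"pics/end{i}.png"),cv2.imread(f"pics/mid{i}.png"))[:300]))
d=cv2.resize(cv2.imread("pics/dial4.png")[60:300,200:440],(300,300))
e=[cv2.resize(cv2.convertScaleAbs(cv2.imread(f"pics/end{i}.png")[:360],alpha=1.4,beta=15),(500,281)) for i in(2,3)]
o=np.zeros((562,800,3),np.uint8);o[:300,500:]=d;o[:281,:500]=e[0];o[281:,:500]=e[1];cv2.imwrite("pics/end.png",o)
E
```

```text
grip t 99.0 gap 0.0136 F [-2.6862 -5.3575  5.3597] p [0.433  0.3473 0.083 ]
t 101.375 F [-2.6106 -3.6874  1.9812] M [-1.1317  0.638   0.0489] gap 0.013958107304532875 j7 -0.9386552230981655
t 103.775 F [ 3.6312 -4.3336 -3.9621] M [-1.0853 -0.7855  0.2146] gap 0.013529236969185832 j7 -2.271413605185514
 t 111.5 gap 0.0451 F [-0.0334  0.8196  0.2663] p [ 0.5401 -0.1994  0.3801]
4.457038194444444
3.711357638888889
```

View pics/end.png

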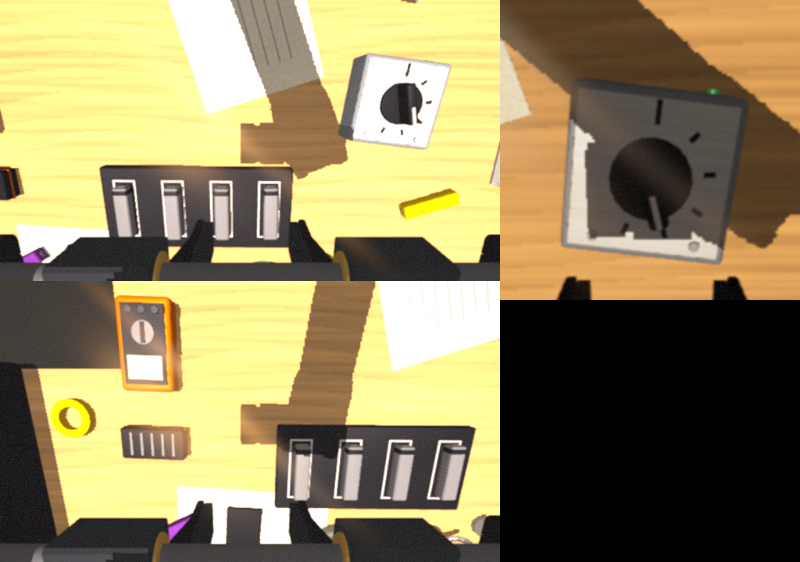

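The pointer at (657,215) points at the fourth mark after off, and the case and banks are unmoved. Handing in.

```bash
python3 -c "
from h import *
robot.finish_job();st()"
```

```text
the job is handed in; nothing more can be done
the job is handed in; nothing more can be done
```

The job is done and handed in after about 112 s of the 210 s allowed. The interface gives no verdict, so this rests on my own camera checks.

- **Dial to off:** I turned it from three clicks counter-clockwise to the off stop. The close view showed the pointer on the long off mark.
- **Bit case:** I laid it crosswise behind the multimeter. It then measured about 27 mm and 24 mm off where I had released it, probably the announced knock, so I picked it up and reset it. The last measurement put it 159 mm behind the meter's centre and 3 mm off its centre line. The angle, measured from rough corner picks, was within about 0.1 rad.
- **Power banks:** All four were present, and each went on its own pad. Projected ideal outlines agreed within a few mm in two views.
- **Final dial setting:** I turned it four clicks clockwise. The last close view showed the pointer at the fourth mark after off, and the banks and case looked unmoved.

**Disagreements:**
- Hand-picked bank centres differed by up to 6 mm between views. I put this down to perspective, because the outlines matched.
- My estimates of the selector box's rotation varied by about 3°.

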